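Seat the index disc on the key machine's spindle

TASK

On the key-cutting machine's bed, push the keyed index disc round by its red stud with a fingertip until its notch stands over the brass key, then press the disc down at its hub until it is fully home on its seat. Only touch and push it: do not lift the disc off its spindle, and leave the oil bottle, the brass collet and the screwdriver where they are. Finish with the hand clear.

Things in the scene. Friction and masses are not known exactly. Their poses are not given: they have to be found in the camera images.
- bed: Grey cast bed of the key machine, fixed: a plate 20 mm thick, from -75 to +85 mm along its x and -80 to +165 mm along its y. Origin: on the table, under the spindle axis; z up. The steel spindle (16 mm diameter, top at z = 46 mm) stands hidden inside the disc
- key (a point): The brass drive key, fixed to the bed: a round-topped bar 8 mm wide that runs outward along the bed's +x from 35 to 65 mm off the spindle axis, its top 32 mm above the table (2 mm below the raised disc). This point: on its top, 42 mm from the axis. Its outer end shows beyond the disc's rim
- disc: Dark index disc with white marks, 96 mm across, 10 mm thick, about 0.25 kg, sitting loosely on the spindle (blind bore 18 mm, 22 mm deep; 1 mm play all round). Turns either way with light friction (under 1 N at the stud) and stops when the push stops. Origin: centre of its underside; x points to the notch, z up. Pressed with the notch not over the key, it catches on the key and tips, 6 mm short of home there
- notch (a point): The notch in the disc's rim, 12 mm wide with parallel sides, open outward, cut in from the rim (radius 48 mm) to radius 32 mm, with a yellow mark along each side. This point: in its middle, 42 mm from the axis, at the level of the disc's underside
- stud (a point): Red round stud standing on the disc opposite the notch: 10 mm diameter, 16 mm tall above the disc's face, its axis 40 mm from the disc's centre. This point: centre of its top, 26 mm above the disc's underside
- hub (a point): The disc's bright round hub, 32 mm across, standing 20 mm above the disc's face. This point: centre of its flat top, 30 mm above the disc's underside; the place to press
- oil: Bystander: loose yellow oil bottle with a red cap, 42 mm across, 85 mm tall, standing on the table; origin: centre of its underside
- collet: Bystander: loose brass collet, 32 mm across, 36 mm tall, standing on the table; origin: centre of its underside
- driver: Bystander: loose screwdriver with a wooden handle, 170 mm long, lying on the table along its own x, handle towards -x; origin: about its middle, on its underside
- seat (a point): The seat under the disc: a ring 62 mm across, point at its centre, at its top, 26 mm above the table. Inside it a stiff copper sleeve (40 mm across) slides vertically; at the start it is up and carries the disc with its underside 34 mm above the table, so the disc goes down 8 mm in all. The sleeve resists with about 6 N, has no spring and stays where it is pressed
- vice (a point): Red vice with black jaws fixed on the bed, 90 mm long along the bed's x (its thumb knob reaches 22 mm farther to +x), 46 mm wide; this point: centre of its top, 68 mm above the table (a brass key in it stands 5 mm higher)
Things that resemble listed ones, but are neither listed nor needed, are in the scene too. What is meant by the disc is not brown, and is the smaller of those in its own colour.

How it is judged:
By the outcome, as a careful person would: the job done as asked, in the order asked, and still so for the second after the job is handed in, with the robot touching nothing.
It also fails if it takes over 72 s, if anything falls off the work surface, if the arm or the gripper's body presses on something with over 40 N, if the wrist force passes 120 N, or if a joint passes its speed limit or range.

ROBOT

A 6-joint arm with a two-finger parallel gripper is mounted at the origin on the work surface. World frame = base frame: x ahead of the robot, y to its left, z up, the work surface at z = 0. Lengths are in m, angles in rad, forces in N, time in s.
With the tool pointing down it reaches from about 0.4 to 0.825 m from the base axis. Payload 7 kg.
Tool frame: the origin (TCP) lies between the finger pads; the fingertips stand 8 mm ahead of it and the grasp point (between the pads) lies 11 mm behind it (arm.finger_overhang is the distance from the TCP to the fingertips, in m); z points along the fingers, y is the line along which they close (so a half turn about z gives the same grasp; the last joint's range is limited). The gripper opens to 88 mm and grips with 3 to 60 N. Pads are 19 mm wide; open, the fingers measure 130 mm over their backs; the gripper's body (78 mm by 193 mm) begins 47 mm behind the grasp point.
Start: joints at [1.559, 0.359, 0.012, 0, -1.224, -0.288], TCP at [0.199, 0.645, 0.235] pointing down, gripper open.
Joint ranges: [-3.07, 3.07], [-1.43, 2.12], [-1.02, 1.25], [-3.03, 1.67], [-3.05, -0], [-3.03, 3.03]. Speed limits (rad/s): [2.39, 2.39, 3.01, 3.14, 3.14, 3.14].

INTERFACE

Orientations are given as [roll, pitch, yaw] about the fixed x, y, z axes, in that order (R = Rz(yaw) Ry(pitch) Rx(roll)).
In Python, from station import arm gives the robot as it stands.
- The arm moves only by the tool move_arm, never from a script. Its argument "rows" is text: rows parted by semicolons, each of 7 numbers parted by spaces: the turn, a rotation vector about the tool's x, y, z in degrees, then the shift along the tool's x, y, z in m, then the finger opening in m, from 0 to 0.0876. A call has 1 to 8 rows; each row shifts and turns the commanded pose from where the row before left it, along the tool's axes as they then stand; what a row does not reach is not made up. A row lasts 1/8 s, in which the tool goes at most 62.5 mm and 10.7 degrees, less where a joint would pass 70% of its speed; a pose out of reach is approached as far as the arm can. A call is refused whole if a number of a shift passes 0.0625 or a number of a turn 10.7, either way. A call with a gripper value outside its range is refused whole. The fingers move at their own pace and stop on an object; "squeeze" is the grip in N (left out, the last holds). Time passes only in rows, so rows that do not move let the fingers close. It gives the time, the measured TCP pose, the force, the opening and the grip force at its end, in the units of the state.
- arm.get_state(): the state, without advancing time (a new reading comes with each control period).
- arm.grab_frame(name): name is "scene" or "side" or "wrist"; returns (picture, depth): 400x640x3 uint8, blue, green, red; 400x640 float32, m along the optical axis (not along the pixel's ray), 0 where there is no reading.
- arm.camera_model(name): a dict with "mtx" (3x3 intrinsics, pixels), "k1" (the pictures are not rectified: a ray, as slopes to the right and down, at radius r is drawn at 1 + k1 r^2 times it, then the intrinsics apply), "camera_from_world" (4x4, takes a point from world to camera coordinates); the wrist camera has in their place "mount" (4x4, takes a point from camera to tool coordinates, whose origin is the TCP and whose axes are the flange's). Camera axes: x right, y down, z forward; pixel columns grow to the right and rows downward; lengths in m; the calibration is good to about 2 mm. A picture is of the moment at which its call begins: read the wrist's pose just before it. camera_model takes no time and is no camera call.
- arm.job_done(): hands the job in; it is judged then, once.
The state is a dict: "t": time; "q": joint angles; "qd": joint speeds; "joint_efforts": joint torques, N m; "eef_pos": TCP position; "ee_rot": TCP orientation; "force": force on the tool from outside, world axes, zero at the start; "moment": the same for the moment, N m; "width": finger opening in m; "gripper_force": force on a finger pad.
Only numpy, scipy, OpenCV 4.12 (cv2) and the standard library are available. Lean on these libraries where they do the work, as an engineer would, in place of code of your own. Each camera call takes 0.05 s, during which the arm holds its last target. There are 200 camera calls.

## Working session

There is one attempt and no reset: what is moved stays moved. The work goes in short steps, Python scripts to look and compute and a tool call to move; the robot and the scene stay as the last step left them, time stands still between calls to the robot, and variables do not carry over. Pictures are saved under pics/ and viewed, at most 10 in all, crops included, and the job is handed in when it is done.

Besides the shell and the picture viewer there is one more tool, called after "Call:" by a JSON object that holds its "op" and its "data", one argument or row to a line. move_arm: Moves the arm, as the interface text tells. Its arguments: {"type":"object","properties":{"rows":{"type":"string"},"squeeze":{"type":"number"}},"required":["rows"]}

```bash
ls; mkdir -p pics; cat > h.py <<'E'
import numpy as np, cv2
from station import arm
from scipy.spatial.transform import Rotation as R
def model(n, st=None):
    m=arm.camera_model(n)
    if 'camera_from_world' in m: T=np.linalg.inv(np.array(m['camera_from_world']))
    else:
        st=st or arm.get_state(); A=np.eye(4); A[:3,:3]=R.from_euler('xyz',st['ee_rot']).as_matrix(); A[:3,3]=st['eef_pos']
        T=A@np.array(m['mount'])
    return np.array(m['mtx']),m['k1'],T
def rays(mod,uv):
    K,k1,T=mod; uv=np.atleast_2d(uv).astype(float)
    d=np.c_[(uv[:,0]-K[0,2])/K[0,0],(uv[:,1]-K[1,2])/K[1,1]]; s=d.copy()
    for _ in range(20): s=d/(1+k1*(s**2).sum(1,keepdims=True))
    return T[:3,3],np.c_[s,np.ones(len(s))]@T[:3,:3].T
def plane(mod,uv,z):
    o,d=rays(mod,uv); return o+d*((z-o[2])/d[:,2])[:,None]
def proj(mod,P):
    K,k1,T=mod; p=(np.atleast_2d(P)-T[:3,3])@T[:3,:3]; s=p[:,:2]/p[:,2:]; s=s*(1+k1*(s**2).sum(1,keepdims=True))
    return s*[K[0,0],K[1,1]]+[K[0,2],K[1,2]]
def depthpts(mod,dep):
    v,u=np.mgrid[:400,:640]; o,d=rays(mod,np.c_[u.ravel(),v.ravel()]); return (o+d*dep.reshape(-1,1)).reshape(400,640,3)
E
python3 - <<'E'
from h import *
st=arm.get_state();print(st)
for n in ('scene','side','wrist'):
    m=model(n,st); p,d=arm.grab_frame(n); cv2.imwrite(f'pics/{n}0.png',p); np.savez(f'{n}0.npz',p=p,d=d,K=m[0],k1=m[1],T=m[2]); print(n,m[2].round(3).tolist())
E
```

```text
pics
{'t': 0.0, 'q': array([ 1.55912605e+00,  3.59408709e-01,  1.10750046e-02, -3.45806954e-04,
       -1.22411799e+00, -2.88049404e-01]), 'qd': array([ 0.00023529,  0.00164308, -0.00087859, -0.002256  ,  0.00057964,
        0.00104389]), 'joint_efforts': array([-2.77938725e-04, -5.82710409e+01,  2.93062234e+01,  6.99726954e+00,
        6.94929447e-03, -1.57199293e-04]), 'eef_pos': array([0.19921379, 0.64443657, 0.23361638]), 'ee_rot': array([ 3.13991313e+00, -1.58618523e-04, -2.99837316e-01]), 'force': array([-0.28081546, -0.19166813,  0.55579702]), 'moment': array([0.0178069 , 0.02015355, 0.0115249 ]), 'gripper_force': 0.0, 'width': 0.08770985336900658}
scene [[0.289, 0.688, -0.665, 1.264], [0.957, -0.206, 0.202, -0.206], [0.002, -0.695, -0.719, 0.822], [0.0, 0.0, 0.0, 1.0]]
side [[-0.844, -0.391, 0.368, 0.276], [-0.537, 0.604, -0.589, 0.475], [0.008, -0.695, -0.719, 0.633], [0.0, 0.0, 0.0, 1.0]]
wrist [[-0.296, -0.923, -0.246, 0.263], [-0.955, 0.286, 0.076, 0.624], [0.001, 0.258, -0.966, 0.383], [0.0, 0.0, 0.0, 1.0]]
```

View pics/scene0.png

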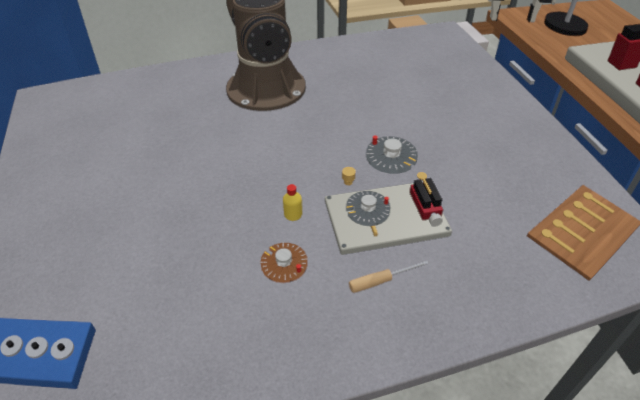

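View pics/side0.png

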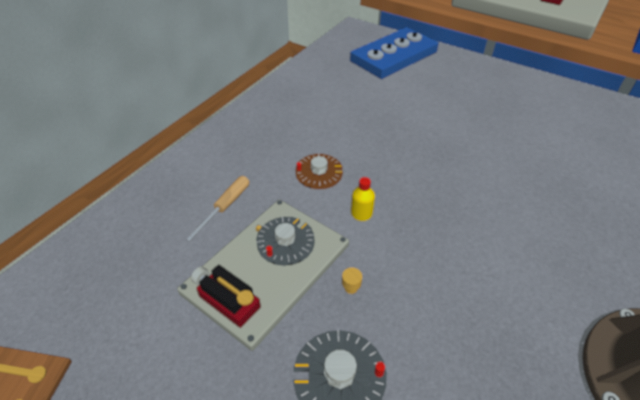

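Scene picture: candidates are the dark disc on the grey bed (368,207), a larger dark disc lying on the table (392,153) and a brown disc (284,261). The disc on the bed fits: it is dark, the smaller of the two dark ones, and has the brass key at its rim (374,230). In the side picture it is at (285,240), with the stud at (270,251). Next is an enlarged crop to confirm.

```bash
python3 - <<'E'
from h import *
a=cv2.imread('pics/scene0.png')[165:265,310:460]; b=cv2.imread('pics/side0.png')[190:350,170:370]
a=cv2.resize(a,(780,520),interpolation=cv2.INTER_CUBIC)[:, :]; b=cv2.resize(b,(750,600),interpolation=cv2.INTER_CUBIC)
cv2.imwrite('pics/c1.png',np.vstack([cv2.resize(a,(400,267)),cv2.resize(b,(400,320))]))
z=np.load('side0.npz'); m=(z['K'],z['k1'],z['T']); P=depthpts(m,z['d'])
for uv in [(285,232),(269,251),(363,205),(351,285),(285,250),(235,190),(193,235),(340,245)]: print(uv,P[uv[1],uv[0]].round(3))
E
```

```text
(285, 232) [0.575 0.104 0.063]
(269, 251) [0.578 0.144 0.056]
(363, 205) [ 0.504 -0.029  0.048]
(351, 285) [0.445 0.116 0.034]
(285, 250) [0.565 0.12  0.042]
(235, 190) [0.733 0.046 0.023]
(193, 235) [0.73  0.163 0.014]
(340, 245) [0.504 0.047 0.018]
```

View pics/c1.png

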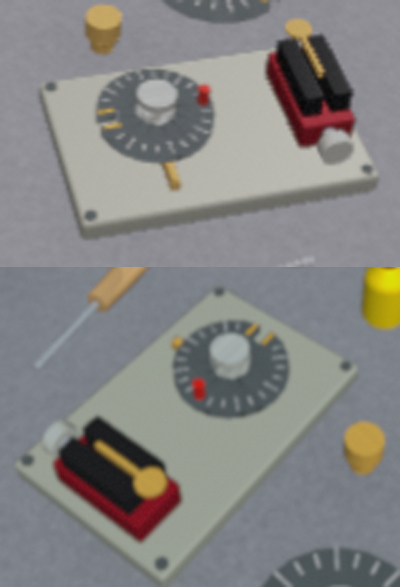

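The crop confirms it: bed disc with the red stud towards the vice, yellow notch marks on the -y side and the brass key showing on the +x side. The notch needs about +90° of turn. I'm moving the wrist camera above the disc.

Call:
{"op": "move_arm", "data": {
  "rows": "0 0 0 0.043 0.034 0 0.0876;0 0 0 0.043 0.034 0 0.0876;0 0 0 0.043 0.034 0 0.0876;0 0 0 0.043 0.034 0 0.0876;0 0 0 0.043 0.034 0 0.0876;0 0 0 0.043 0.034 0 0.0876;0 0 0 0.043 0.034 0 0.0876;0 0 0 0.043 0.034 0 0.0876"
}}

```text
t: 1.15
eef_pos: [0.4483, 0.2818, 0.2347]
ee_rot: [-3.141, -0.0, -0.299]
force: [1.2, -0.3, 0.8]
width: 0.0876
gripper_force: 0.0
```

Call:
{"op": "move_arm", "data": {
  "rows": "0 0 0 0.043 0.034 0 0.0876;0 0 0 0.043 0.034 0 0.0876;0 0 0 0.043 0.034 0 0.0876;0 0 0 0.043 0.034 0 0.0876;0 0 10 0 0 0 0.0876;0 0 10 0 0 0 0.0876;0 0 10 0 0 0 0.0876;0 0 10 0 0 0 0.0876"
}}

```text
t: 2.15
eef_pos: [0.5717, 0.1025, 0.2342]
ee_rot: [3.141, 0.0, -1.004]
force: [0.0, -0.4, 0.8]
width: 0.0876
gripper_force: 0.0
```

Call:
{"op": "move_arm", "data": {
  "rows": "0 0 10 0 0 0 0.0876;0 0 10 0 0 0 0.0876;0 0 10 0 0 0 0.0876;0 0 0 0 0 0 0.0876;0 0 0 0 0 0 0.0876"
}}

```text
t: 2.78
eef_pos: [0.5718, 0.1027, 0.2344]
ee_rot: [3.141, -0.0, -1.518]
force: [-0.0, 0.4, -0.0]
width: 0.0877
gripper_force: 0.0
```

```bash
python3 - <<'E'
from h import *
st=arm.get_state();print(st['t'],st['q'],st['eef_pos'],st['ee_rot'])
m=model('wrist',st); p,d=arm.grab_frame('wrist'); cv2.imwrite('pics/w1.png',p); np.savez('w1.npz',p=p,d=d,K=m[0],k1=m[1],T=m[2])
print(m[2].round(3).tolist())
E
```

```text
2.775 [ 5.14122159e-01  2.05249050e-01 -2.01213022e-01 -3.56600131e-05
 -1.16459770e+00 -4.60956063e-01] [0.5717696  0.1026635  0.23443542] [ 3.14134214e+00 -8.78437275e-05 -1.51764431e+00]
[[-0.999, -0.051, -0.014, 0.574], [-0.052, 0.965, 0.258, 0.034], [0.0, 0.258, -0.966, 0.384], [0.0, 0.0, 0.0, 1.0]]
```

View pics/w1.png

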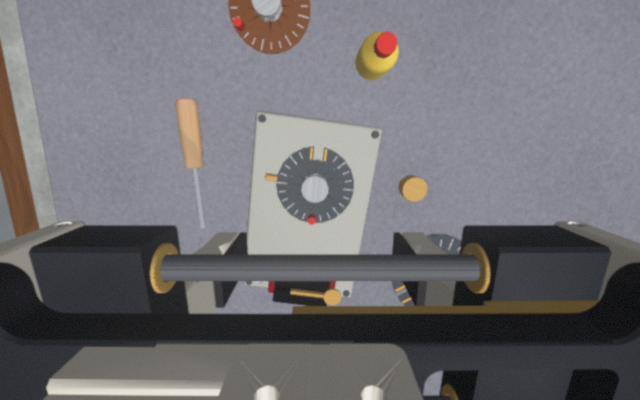

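Wrist picture: hub (316,188), stud (312,220), notch between the yellow marks (312,153) and (325,155), and key end (271,178). I'm measuring these now.

```bash
cat > meas.py <<'E'
from h import *
def comps(mask,minA=4):
    n,l,s,c=cv2.connectedComponentsWithStats(mask.astype(np.uint8)); return [(c[i],s[i,4],l==i) for i in range(1,n) if s[i,4]>=minA]
def meas(f,roi,dz=0):
    z=np.load(f); m=(z['K'],z['k1'],z['T']); p=z['p']; x0,x1,y0,y1=roi
    R0=np.zeros((400,640),bool); R0[y0:y1,x0:x1]=1
    hsv=cv2.cvtColor(p,cv2.COLOR_BGR2HSV); H,S,V=[hsv[...,i].astype(int) for i in range(3)]
    red=((H<6)|(H>174))&(S>150)&(V>90)&R0; yel=(H>10)&(H<32)&(S>110)&(V>100)&R0
    P=depthpts(m,z['d'])
    for nm,mk,h in (('red',red,.060-dz),('yel',yel,.044-dz)):
        for c,A,l in comps(mk):
            print(nm,c.round(1),A,'plane',plane(m,c,h)[0].round(4),'depth med',np.median(P[l],0).round(4))
    return z,m,p,P,hsv,R0
E
python3 - <<'E'
from meas import *
z,m,p,P,hsv,R0=meas('w1.npz',(245,385,100,245))
# hub top & bed corners by depth
Z=P[...,2]
hub=R0&(Z>.058)&(hsv[...,1]<60)&(hsv[...,2]>120)
for c,A,l in comps(hub,30): print('hub',c,A,plane(m,c,.064)[0].round(4),np.median(P[l],0).round(4))
g=cv2.cvtColor(p,cv2.COLOR_BGR2GRAY)
d=R0&(g<105)
for c,A,l in comps(d,8): print('dark',c.round(1),A,plane(m,c,.044)[0].round(4),plane(m,c,.02)[0].round(4))
w=R0&(hsv[...,1]<25)&(g>150); cs=[x for x in comps(R0&(Z>.012),500)]
for c,A,l in cs:
    r=cv2.minAreaRect(np.argwhere(l)[:,::-1].astype(np.float32)); print(r); print(plane(m,cv2.boxPoints(r),.02).round(4))
E
```

```text
red [311.4 219.8] 37 plane [0.5778 0.1407 0.06  ] depth med [0.5781 0.1409 0.0597]
yel [310.8 152.8] 24 plane [0.5826 0.0622 0.044 ] depth med [0.5824 0.0617 0.0438]
yel [325.1 154.6] 26 plane [0.5654 0.0634 0.044 ] depth med [0.5655 0.0639 0.0437]
yel [270.9 177.2] 51 plane [0.6298 0.094  0.044 ] depth med [0.6319 0.096  0.031 ]
hub [314.33793103 188.38793103] 580 [0.5761 0.1009 0.064 ] [0.576  0.1008 0.0636]
dark [261.5 118. ] 26 [0.6412 0.0254 0.044 ] [0.646  0.0249 0.02  ]
dark [374.6 134. ] 25 [0.5089 0.0365 0.044 ] [0.5043 0.0367 0.02  ]
dark [314.5 185.3] 2794 [0.5763 0.1013 0.044 ] [0.5765 0.106  0.02  ]
dark [245.5 238.2] 25 [0.6619 0.1754 0.044 ] [0.6682 0.1854 0.02  ]
((309.4800109863281, 185.1400146484375), (127.1377944946289, 134.77455139160156), 8.130101203918457)
[[0.68   0.1929 0.02  ]
 [0.6526 0.0151 0.02  ]
 [0.496  0.0282 0.02  ]
 [0.503  0.211  0.02  ]]
```

The checks agree. The hub is at (0.576,0.101), z 0.064. The stud is at radius 40 mm and 87.2°, and the notch is at -92.8°. The key and the bed's x axis both lie at -4.8°, so the disc must turn +88°. I'll straddle the stud with narrowly open fingers, without gripping it.

Call:
{"op": "move_arm", "data": {
  "rows": "0 0 0 -0.0377 -0.0082 0 0.018;0 0 5.9 0 0 0 0.018;0 0 0 0 0 0.04 0.018;0 0 0 0 0 0.04 0.018;0 0 0 0 0 0.02 0.018;0 0 0 0 0 0 0.018;0 0 0 0 0 0 0.018;0 0 0 0 0 0 0.018"
}}

```text
t: 3.82
eef_pos: [0.5789, 0.1411, 0.1359]
ee_rot: [-3.14, 0.001, -1.624]
force: [-0.6, 0.1, 0.4]
width: 0.019
gripper_force: 0.0
```

```bash
python3 - <<'E'
from h import *
st=arm.get_state();print(st['t'],st['eef_pos'],st['ee_rot'],st['width'])
for n in('side','wrist'):
    m=model(n,st); p,d=arm.grab_frame(n); 
    print(n,proj(m,[[0.578,.1408,.06]]))
    if n=='side': cv2.imwrite('pics/s2.png',cv2.resize(p[130:330,150:400],(750,600)))
E
```

```text
3.825 [0.57890562 0.14109887 0.13591377] [-3.13965149e+00  1.10035632e-03 -1.62385511e+00] 0.01902865840387561
side [[269.79338001 247.86109957]]
wrist [[318.68827052 213.63603548]]
```

View pics/s2.png

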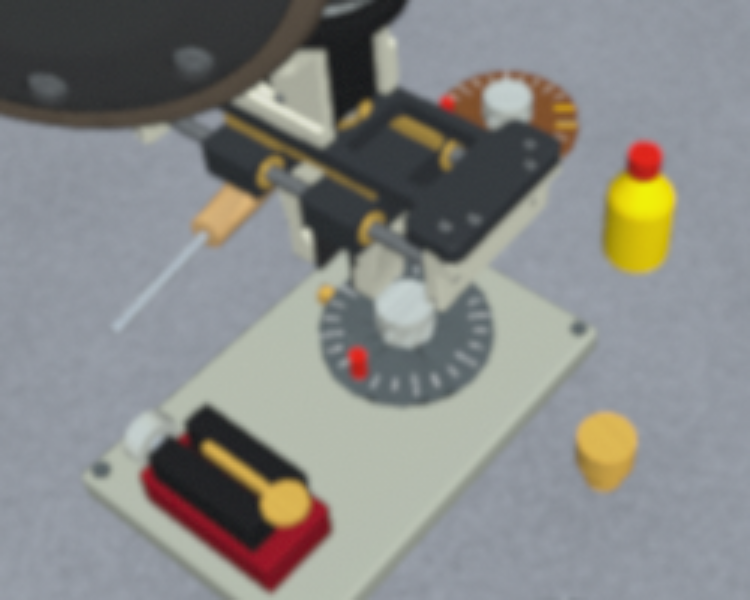

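Call:
{"op": "move_arm", "data": {
  "rows": "0 0 0 0 0.001 0.04 0.018;0 0 0 0 0 0.02 0.018;0 0 0 0 0 0.01 0.018;0 0 0 0 0 0.009 0.018;0 0 0 0 0 0 0.018;0 0 0 0 0 0 0.018"
}}

```text
t: 4.68
eef_pos: [0.5777, 0.141, 0.0563]
ee_rot: [-3.141, 0.001, -1.624]
force: [0.2, -0.3, -0.2]
width: 0.0184
gripper_force: 0.0
```

Call:
{"op": "move_arm", "data": {
  "rows": "0 0 -5 0.0001 0.0035 0 0.018;0 0 -5 0.0001 0.0035 0 0.018;0 0 -5 0.0002 0.0035 0 0.018;0 0 -5 0.0002 0.0035 0 0.018;0 0 -5 0.0002 0.0035 0 0.018;0 0 -5 0.0002 0.0035 0 0.018;0 0 0 0 0 0 0.018;0 0 0 0 0 0 0.018"
}}

```text
t: 5.68
eef_pos: [0.5572, 0.1366, 0.056]
ee_rot: [-3.141, 0.0, -1.103]
force: [-0.0, -0.2, 0.3]
width: 0.0181
gripper_force: 0.0
```

```bash
cat > where.py <<'E'
from h import *
st=arm.get_state(); d=st['eef_pos'][:2]-[.576,.1012]; y=np.degrees(st['ee_rot'][2])
print('r %.4f ang %.1f yaw+180 %.1f z %.4f'%(np.hypot(*d),np.degrees(np.arctan2(d[1],d[0])),y+180,st['eef_pos'][2]),st['force'].round(1),st['width'])
for n in('scene','side'):
    m=model(n); p,dd=arm.grab_frame(n); np.savez(n+'_n.npz',p=p,d=dd,K=m[0],k1=m[1],T=m[2])
    hsv=cv2.cvtColor(p,cv2.COLOR_BGR2HSV); H,S,V=[hsv[...,i].astype(int) for i in range(3)]; P=depthpts(m,dd)
    near=(np.hypot(P[...,0]-.576,P[...,1]-.1012)<.068)&(P[...,2]>.025)
    for nm,mk,h in(('red',((H<6)|(H>174))&(S>150)&(V>80)&near,.055),('yel',(H>10)&(H<32)&(S>90)&(V>90)&near,.044)):
        k,l,s,c=cv2.connectedComponentsWithStats(mk.astype(np.uint8))
        for i in range(1,k):
            if s[i,4]>3:
                q=plane(m,c[i],h)[0]-[.576,.1012,0]; print(n,nm,c[i].round(1),s[i,4],'r %.4f ang %.1f'%(np.hypot(q[0],q[1]),np.degrees(np.arctan2(q[1],q[0]))),'zmed %.4f'%np.median(P[l==i][:,2]))
E
python3 where.py
```

```text
r 0.0401 ang 118.0 yaw+180 116.8 z 0.0560 [-0.  -0.2  0.3] 0.018140820322654846
scene red [380.4 192.8] 5 r 0.0406 ang 116.0 zmed 0.0607
scene yel [370.8 164.5] 36 r 0.1331 ang 156.0 zmed 0.1412
scene yel [369.4 168.7] 7 r 0.1181 ang 157.1 zmed 0.1345
scene yel [388.4 175.7] 7 r 0.1084 ang 133.2 zmed 0.1424
scene yel [389.2 183.7] 14 r 0.0863 ang 124.8 zmed 0.1336
scene yel [351.2 212. ] 10 r 0.0396 ang -78.1 zmed 0.0446
scene yel [357.3 216.4] 7 r 0.0389 ang -52.1 zmed 0.0452
scene yel [373.9 229.7] 29 r 0.0692 ang -8.6 zmed 0.0303
```

Call:
{"op": "move_arm", "data": {
  "rows": "0 0 -6 0.0002 0.0042 0 0.018;0 0 -6 0.0002 0.0042 0 0.018;0 0 -6 0.0002 0.0042 0 0.018;0 0 -6 0.0002 0.0042 0 0.018;0 0 -6 0.0002 0.0042 0 0.018;0 0 -6 0.0002 0.0042 0 0.018;0 0 0 0 0 0 0.018;0 0 0 0 0 0 0.018"
}}

```text
t: 6.78
eef_pos: [0.5393, 0.119, 0.0556]
ee_rot: [3.142, 0.0, -0.475]
force: [0.7, -0.3, 0.3]
width: 0.0183
gripper_force: 0.0
```

Call:
{"op": "move_arm", "data": {
  "rows": "0 0 -6 0.0002 0.0042 0 0.018;0 0 -6 0.0002 0.0042 0 0.018;0 0 -6 0.0002 0.0042 0 0.018;0 0 0 0 0 0 0.018;0 0 0 0 0 0 0.018"
}}

```text
t: 7.4
eef_pos: [0.5353, 0.1071, 0.0555]
ee_rot: [3.141, 0.0, -0.161]
force: [0.1, 0.2, -0.4]
width: 0.0179
gripper_force: 0.0
```

```bash
python3 where.py
```

```text
r 0.0411 ang 171.7 yaw+180 170.8 z 0.0555 [ 0.1  0.2 -0.4] 0.01786195580993637
scene red [366.  189.8] 25 r 0.0369 ang 164.4 zmed 0.0583
scene yel [351.1 153.4] 16 r 0.1736 ang 172.3 zmed 0.1439
scene yel [359.3 154.5] 6 r 0.1678 ang 166.0 zmed 0.1469
scene yel [366.2 166. ] 69 r 0.1269 ang 160.6 zmed 0.1416
scene yel [347.8 175.2] 6 r 0.1026 ang -175.1 zmed 0.1301
scene yel [365.4 219.2] 9 r 0.0400 ang -25.2 zmed 0.0459
scene yel [373.4 219.2] 9 r 0.0410 ang -1.4 zmed 0.0451
scene yel [373.6 229.1] 34 r 0.0677 ang -8.8 zmed 0.0305
```

Call:
{"op": "move_arm", "data": {
  "rows": "0 0 -4 0.0002 0.0028 0 0.018;0 0 -3 0.0002 0.0021 0 0.018;0 0 0 0 0 0 0.018;0 0 0 0 0 0 0.018"
}}

```text
t: 8.0
eef_pos: [0.535, 0.1022, 0.0556]
ee_rot: [3.142, 0.0, -0.038]
force: [0.2, -1.0, -0.2]
width: 0.0181
gripper_force: 0.0
```

```bash
python3 where.py; python3 - <<'E'
from h import *
st=arm.get_state()
m=model('wrist',st); p,d=arm.grab_frame('wrist'); np.savez('w3.npz',p=p,d=d,K=m[0],k1=m[1],T=m[2]); cv2.imwrite('pics/w3.png',p)
print(proj(m,[[.618,.098,.044],[.636,.096,.032]]))
E
```

```text
r 0.0410 ang 178.6 yaw+180 177.8 z 0.0556 [ 0.2 -1.  -0.2] 0.018069856870176128
scene red [364.2 189.9] 27 r 0.0368 ang 170.8 zmed 0.0568
scene yel [347.9 154.9] 17 r 0.1696 ang 175.3 zmed 0.1446
scene yel [357.1 155.2] 8 r 0.1654 ang 167.9 zmed 0.1461
scene yel [364.5 166.5] 69 r 0.1249 ang 162.5 zmed 0.1415
scene yel [347.4 174.6] 7 r 0.1048 ang -175.0 zmed 0.1332
scene yel [375.3 218.8] 9 r 0.0411 ang 4.5 zmed 0.0456
scene yel [367.5 220. ] 8 r 0.0418 ang -19.1 zmed 0.0445
scene yel [373.6 228.6] 40 r 0.0661 ang -8.6 zmed 0.0304
[[321.48716204  98.2891068 ]
 [323.76315261  66.58236797]]
```

View pics/w3.png

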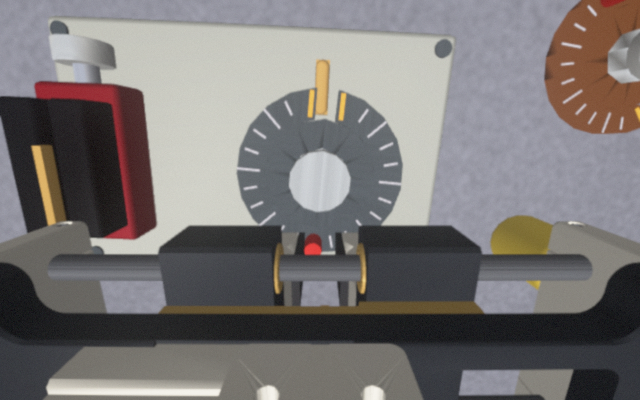

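The wrist picture shows the key (322,88) between the yellow marks (311,103) and (342,106), slightly left of the notch's middle. I'm measuring the remaining angle.

```bash
cat > fine.py <<'E'
from h import *
import sys
z=np.load(sys.argv[1]); dz=float(sys.argv[2]) if len(sys.argv)>2 else 0
m=(z['K'],z['k1'],z['T']); p=z['p']; P=depthpts(m,z['d'])
hsv=cv2.cvtColor(p,cv2.COLOR_BGR2HSV); H,S,V=[hsv[...,i].astype(int) for i in range(3)]
near=(np.hypot(P[...,0]-.576,P[...,1]-.1012)<.07)&(P[...,2]<.08)
hub=near&(S<60)&(V>110)&(P[...,2]>.06-dz)
l,c=None,None
n,l,s,c=cv2.connectedComponentsWithStats(hub.astype(np.uint8)); i=1+s[1:,4].argmax(); hc=plane(m,c[i],.064-dz)[0]
(cx,cy),r=cv2.minEnclosingCircle(np.argwhere(l==i)[:,::-1].astype(np.float32)); print('hub',c[i],hc.round(4),'circ',(cx,cy,r),plane(m,(cx,cy),.064-dz)[0].round(4),'z',np.median(P[l==i][:,2]).round(4))
n,l,s,c=cv2.connectedComponentsWithStats((near&(H>10)&(H<32)&(S>110)&(V>90)).astype(np.uint8)); pts=[]
for i in range(1,n):
    if s[i,4]<20: continue
    zz=np.median(P[l==i][:,2]); h=.032 if zz<.036 and s[i,4]>300 else .044-dz
    vx,vy,x0,y0=cv2.fitLine(np.argwhere(l==i)[:,::-1].astype(np.float32),cv2.DIST_L2,0,.01,.01).ravel()
    q=plane(m,[(x0-8*vx,y0-8*vy),(x0+8*vx,y0+8*vy),c[i]],h); q=q if q[0,0]<q[1,0] else q[[1,0,2]]; e=q[1]-q[0]
    print('yel',c[i].round(1),s[i,4],'z %.4f'%zz,q[2].round(4),'line ang %.1f'%np.degrees(np.arctan2(e[1],e[0])),'from hub %.2f'%np.degrees(np.arctan2(q[2,1]-hc[1],q[2,0]-hc[0])))
E
python3 fine.py w3.npz
```

```text
hub [319.16871585 180.42827869] [0.5768 0.1008 0.064 ] circ (319.2543029785156, 180.50123596191406, 30.94451332092285) [0.5768 0.1007 0.064 ] z 0.0636
yel [321.7  86.2] 576 z 0.0310 [0.6257 0.0975 0.032 ] line ang -4.0 from hub -3.80
yel [310.6 103. ] 131 z 0.0440 [0.6158 0.104  0.044 ] line ang -7.4 from hub 4.70
yel [341.9 106. ] 133 z 0.0440 [0.6137 0.0871 0.044 ] line ang -7.4 from hub -20.38
```

The notch still trails the key by about 3.5° (2.8 mm at its middle), so I'm pushing it that much more.

Call:
{"op": "move_arm", "data": {
  "rows": "0 0 -3.5 0.0001 0.0025 0 0.018;0 0 0 0 0 0 0.018;0 0 0 0 0 0 0.018"
}}

```text
t: 8.52
eef_pos: [0.535, 0.0996, 0.0556]
ee_rot: [3.142, 0.0, 0.023]
force: [0.3, -0.2, -1.6]
width: 0.018
gripper_force: 0.0
```

```bash
cat > snap.py <<'E'
from h import *
import sys
st=arm.get_state(); m=model('wrist',st); p,d=arm.grab_frame('wrist'); np.savez(sys.argv[1],p=p,d=d,K=m[0],k1=m[1],T=m[2]); cv2.imwrite('pics/'+sys.argv[1][:-4]+'.png',p)
print(st['t'],st['eef_pos'],st['ee_rot'],st['force'])
E
python3 snap.py w4.npz; python3 fine.py w4.npz
```

```text
8.525 [0.53502273 0.09964259 0.05557765] [3.14154849e+00 4.51292345e-05 2.33365371e-02] [ 0.33568118 -0.19304137 -1.58766614]
hub [319.21791352 180.27625257] [0.5769 0.1009 0.064 ] circ (319.3118896484375, 180.33168029785156, 30.86855125427246) [0.5769 0.1008 0.064 ] z 0.0637
yel [326.6  87. ] 606 z 0.0310 [0.6255 0.0978 0.032 ] line ang -4.9 from hub -3.64
yel [310.8 103. ] 131 z 0.0441 [0.6156 0.1063 0.044 ] line ang -4.8 from hub 8.07
yel [342. 106.] 132 z 0.0441 [0.6144 0.0894 0.044 ] line ang -4.3 from hub -17.03
```

Call:
{"op": "move_arm", "data": {
  "rows": "0 0 -0.7 0 0.0005 0 0.018;0 0 0 0 0 0 0.018;0 0 0 0 -0.003 0 0.018;0 0 0 0 0 -0.02 0.018;0 0 0 0 0 -0.03 0.018;0 0 0 0 0 0 0.018;0 0 0 0 0 0 0.018"
}}

```text
t: 9.45
eef_pos: [0.5346, 0.1021, 0.1053]
ee_rot: [-3.141, 0.0, 0.037]
force: [0.0, 0.0, -0.1]
width: 0.018
gripper_force: 0.0
```

```bash
python3 snap.py w5.npz; python3 fine.py w5.npz
```

```text
9.45 [0.53464184 0.10212036 0.10531985] [-3.14147275e+00  2.35766204e-04  3.67908204e-02] [ 0.01626183  0.00801679 -0.0989833 ]
hub [323.89369369 166.92432432] [0.5769 0.1009 0.064 ] circ (323.9056701660156, 166.94338989257812, 23.324176788330078) [0.5769 0.1009 0.064 ] z 0.0636
yel [330.   96.1] 338 z 0.0310 [0.6255 0.0979 0.032 ] line ang -4.9 from hub -3.53
yel [317.5 108.7] 75 z 0.0440 [0.6155 0.1067 0.044 ] line ang -4.2 from hub 8.59
yel [341.2 111.1] 79 z 0.0439 [0.6145 0.0898 0.044 ] line ang -3.8 from hub -16.49
```

Aligned: lateral error is about 0.4 mm and angle about 0.5°. I'll close the fingers, centre them over the hub and press.

Call:
{"op": "move_arm", "data": {
  "rows": "0 0 0 0.0421 0.0027 0 0;0 0 0 0 0 0 0;0 0 0 0 0 0.015 0;0 0 0 0 0 0.014 0;0 0 0 0 0 0 0;0 0 0 0 0 0 0"
}}

```text
t: 10.25
eef_pos: [0.577, 0.101, 0.0765]
ee_rot: [3.141, 0.0, 0.037]
force: [-0.8, 0.2, 0.3]
width: 0.0005
gripper_force: 0.0
```

Call:
{"op": "move_arm", "data": {
  "rows": "0 0 0 0 0 0.002 0;0 0 0 0 0 0.001 0;0 0 0 0 0 0.001 0;0 0 0 0 0 0.001 0;0 0 0 0 0 0.001 0;0 0 0 0 0 0 0"
}}

```text
t: 11.0
eef_pos: [0.5772, 0.101, 0.0707]
ee_rot: [-3.142, -0.0, 0.037]
force: [-0.7, -0.9, 3.2]
width: 0.0
gripper_force: 1.6
```

Call:
{"op": "move_arm", "data": {
  "rows": "0 0 0 0 0 0.001 0;0 0 0 0 0 0.001 0;0 0 0 0 0 0.001 0;0 0 0 0 0 0.001 0;0 0 0 0 0 0 0"
}}

```text
t: 11.62
eef_pos: [0.5772, 0.101, 0.0664]
ee_rot: [-3.142, -0.0, 0.037]
force: [1.2, 0.3, 1.3]
width: 0.0004
gripper_force: 0.9
```

Call:
{"op": "move_arm", "data": {
  "rows": "0 0 0 0 0 0.001 0;0 0 0 0 0 0.001 0;0 0 0 0 0 0.0005 0;0 0 0 0 0 0 0"
}}

```text
t: 12.12
eef_pos: [0.5772, 0.101, 0.0643]
ee_rot: [3.142, -0.0, 0.037]
force: [-1.7, -1.2, 5.8]
width: 0.0006
gripper_force: 2.9
```

Call:
{"op": "move_arm", "data": {
  "rows": "0 0 0 0 0 0.0005 0;0 0 0 0 0 0.0005 0;0 0 0 0 0 0 0;0 0 0 0 0 0 0"
}}

```text
t: 12.62
eef_pos: [0.5773, 0.101, 0.0643]
ee_rot: [-3.142, -0.001, 0.037]
force: [-4.8, -0.2, 13.9]
width: 0.0005
gripper_force: 7.0
```

Force is rising with no further travel at the expected height, so it looks seated. One slightly firmer press, then retreat and check.

Call:
{"op": "move_arm", "data": {
  "rows": "0 0 0 0 0 0.0006 0;0 0 0 0 0 0 0;0 0 0 0 0 0 0"
}}

```text
t: 13.0
eef_pos: [0.5773, 0.101, 0.0642]
ee_rot: [-3.142, -0.001, 0.038]
force: [-6.4, 0.1, 19.7]
width: 0.0005
gripper_force: 9.5
```

Call:
{"op": "move_arm", "data": {
  "rows": "0 0 0 0 0 -0.002 0;0 0 0 0 0 -0.02 0;0 0 0 0 0 -0.04 0;0 0 0 -0.04 0 -0.04 0;0 0 0 -0.02 0 -0.04 0;0 0 0 0 0 0 0;0 0 0 0 0 0 0"
}}

```text
t: 13.88
eef_pos: [0.5168, 0.0987, 0.204]
ee_rot: [-3.141, 0.0, 0.037]
force: [-0.3, 0.0, 0.2]
width: 0.0006
gripper_force: 0.0
```

```bash
python3 snap.py w6.npz; python3 fine.py w6.npz 0.008; python3 - <<'E'
from h import *
z=np.load('w6.npz'); m=(z['K'],z['k1'],z['T']); P=depthpts(m,z['d']); d=P[...,:2]-[.5769,.1009]; r=np.hypot(d[...,0],d[...,1]); a=np.degrees(np.arctan2(d[...,1],d[...,0]))
for a0 in range(-180,180,45):
    k=(r>.022)&(r<.030)&(abs(a-a0)<22)&(P[...,2]<.08); print(a0,k.sum(),np.median(P[k][:,2]).round(4) if k.any() else '')
u,v=proj(m,[[.577,.1,.04]])[0]; print(u,v); u,v=int(u),int(v)
cv2.imwrite('pics/c6.png',cv2.resize(z['p'][max(v-100,0):v+100,u-130:u+130],(780,600)))
E
```

```text
13.875 [0.51680668 0.09874917 0.20400941] [-3.14131017e+00  4.46784193e-04  3.68943642e-02] [-0.32266808  0.0304206   0.18954257]
hub [319.82841823 136.00670241] [0.5767 0.101  0.056 ] circ (319.53936767578125, 135.98818969726562, 15.660614013671875) [0.5767 0.1013 0.056 ] z 0.0556
yel [324.4  89.1] 145 z 0.0312 [0.6244 0.0979 0.036 ] line ang -5.0 from hub -3.72
yel [315.8  97.5] 31 z 0.0360 [0.6157 0.1067 0.036 ] line ang -2.7 from hub 8.31
yel [331.7  99.4] 33 z 0.0358 [0.6144 0.0898 0.036 ] line ang -4.2 from hub -16.54
-180 61 0.0356
-135 130 0.0357
-90 138 0.0357
-45 144 0.0356
0 147 0.0357
45 143 0.0355
90 138 0.0356
135 132 0.0356
320.78933223723817 135.33962805683487
```

View pics/c6.png

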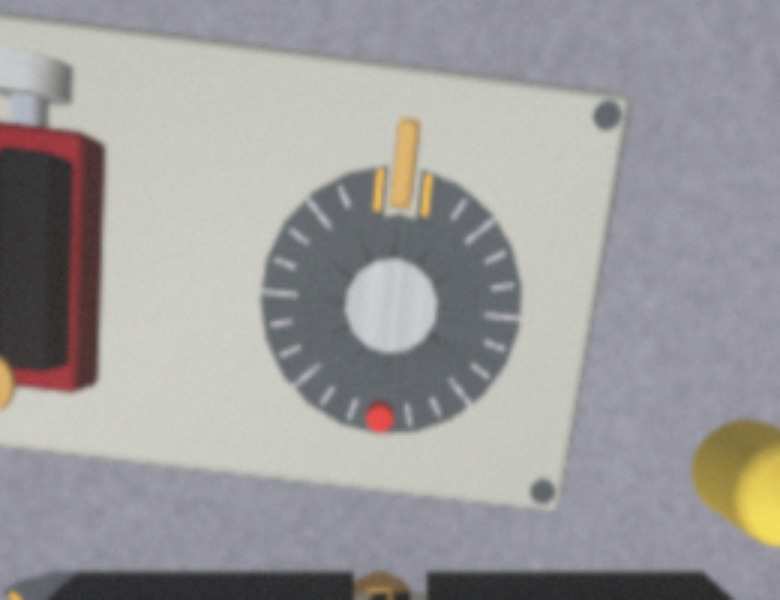

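The disc is level: its face reads 0.0356 m all round, 8 mm lower than before. The crop shows the key (403,165) standing in the notch, and the hand is well clear. Handing in.

```bash
python3 -c "
from station import arm
print(arm.job_done())"
```

```text
the job is handed in; nothing more can be done
None
```

I turned the bed disc about 88° by its red stud until its notch stood over the brass key, then pressed it at the hub 8 mm down; it reads level and fully home, the bystanders were not touched, and I handed the job in with the hand clear.

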